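# Transfer a build sequence of mounts from roller lane to sequence rack

### The job

Four rubber-and-metal mounts queue in build sequence on the carriers of the roller lane; the one at the lane's steel stop plate is first. Move all four into the plywood sequence rack in that same sequence, one standing upright on the floor of each pocket, with the first in the pocket next to the pull handle and so on along the rack. Do not let any mount tip over on the way.

Things in the scene. Friction and masses are not known exactly. Their poses are not given: they have to be found in the camera images.
- bush: Loose, about 0.3 kg. Origin: centre of its underside; z up its axis. It starts upright on carrier1. Plain bush: steel cylinder 42 mm in diameter, 56 mm high, with a black rubber face and a short bored inner sleeve standing 4 mm higher (60 mm in all). Can be gripped across its diameter anywhere up to 56 mm.
- flanged_bush: Loose, about 0.25 kg. Origin: centre of its underside; z up its axis. It starts upright on carrier2. Flanged bush: round steel flange 52 mm in diameter and 6 mm thick at the foot, black rubber body 34 mm in diameter up to 58 mm, bored steel sleeve end on top to 63 mm. Grip the 34 mm body.
- hex_mount: Loose, about 0.35 kg. Origin: centre of its underside; z up its axis. It starts upright on carrier3. Hex mount: steel hexagonal body 38 mm across flats (44 mm across corners), 54 mm high, black rubber dome on top (65 mm in all). One pair of flats faces along its own x axis, and its x is within 0.12 rad of the lane's x at the start.
- plate_mount: Loose, about 0.25 kg. Origin: centre of its underside; z up its axis. It starts upright on carrier4. Plate mount: square steel foot plate 48 x 48 x 6 mm, black rubber body and steel cap 32 mm in diameter up to 53 mm, thin 10 mm stud on top to 68 mm. Grip the 32 mm body.
- lane: Fixed roller lane: steel rollers (tops 40 mm up) between grey rails, 80 mm wide (102 at the feet), 330 long, row along its y. Origin: centre of its underside, on the table. Dark steel stop plate, 75 mm high, across its +y end. Carriers queue at x = 0, y = +105 (first, at the stop plate), +35, -35, -105 mm. Undersides of the mounts start 50 mm above the table.
- rack: Fixed sequence rack: plywood tray with felt-lined pockets, 80 mm wide, 292 long, row along its y. Origin: centre of its underside, on the table. Four pockets, 68 x 68 mm inside, floor 16 mm and wall tops 32 mm above the table, centres at x = 0, y = -108 (first), -36, +36, +108 mm. Steel bow pull handle (56 mm wide, 35 high) on the -y end, reaching to y = -185 mm.
- carrier1: Black plastic workpiece carrier 68 x 68 x 14 mm, locked in the lane (fixed); a 56 mm square recess leaves a floor 10 mm above its underside, where the bush stands at the start. Origin: centre of its underside; axes parallel to the lane's. The four carriers look alike; which place in the row this one has differs from start to start.
- carrier2: Black plastic workpiece carrier 68 x 68 x 14 mm, locked in the lane (fixed); a 56 mm square recess leaves a floor 10 mm above its underside, where the flanged bush stands at the start. Origin: centre of its underside; axes parallel to the lane's. The four carriers look alike; which place in the row this one has differs from start to start.
- carrier3: Black plastic workpiece carrier 68 x 68 x 14 mm, locked in the lane (fixed); a 56 mm square recess leaves a floor 10 mm above its underside, where the hex mount stands at the start. Origin: centre of its underside; axes parallel to the lane's. The four carriers look alike; which place in the row this one has differs from start to start.
- carrier4: Black plastic workpiece carrier 68 x 68 x 14 mm, locked in the lane (fixed); a 56 mm square recess leaves a floor 10 mm above its underside, where the plate mount stands at the start. Origin: centre of its underside; axes parallel to the lane's. The four carriers look alike; which place in the row this one has differs from start to start.

How it is judged:
By the outcome, as a careful person would: the job done as asked, in the order asked, and still so for the second after the job is handed in, with the robot touching nothing.
It also fails if it takes over 118 s, if anything falls off the work surface, if the arm or the gripper's body presses on something with over 40 N, if the wrist force passes 120 N, or if a joint passes its speed limit or range.

### The arm

A 6-joint arm with a two-finger parallel gripper is mounted at the origin on the work surface. World frame = base frame: x ahead of the robot, y to its left, z up, the work surface at z = 0. Lengths are in m, angles in rad, forces in N, time in s.
With the tool pointing down it reaches from about 0.35 to 0.925 m from the base axis. Payload 6.4 kg.
Tool frame: the origin (TCP) lies on the centre line of the jaws, within the pads' length; the fingertips stand 25 mm ahead of it and the grasp point (between the pads) lies 6 mm ahead of it; z points along the fingers, y is the line along which they close (so a half turn about z gives the same grasp; the last joint's range is limited). The gripper opens to 85 mm and grips with 20 to 120 N. Pads are 22 mm wide; open, the fingers measure 114 mm over their backs; the gripper's body (76 mm by 85 mm) begins 54 mm behind the grasp point. The pads swing forward as they close: fully open they stand 13 mm farther back than shut.
Start: joints at [1.018, 0.245, 1.558, -0, 1.339, -0.174], TCP at [0.24, 0.604, 0.256] pointing down, gripper open.
Joint ranges: [-3.13, 3.13], [-1.02, 2.26], [0.13, 2.54], [-0.95, 4.09], [0.21, 2.88], [-2.74, 2.74]. Speed limits (rad/s): [2.57, 2.57, 3.14, 3.14, 3.14, 3.14].

### API

Orientations are given as [roll, pitch, yaw] about the fixed x, y, z axes, in that order (R = Rz(yaw) Ry(pitch) Rx(roll)).
In Python, from cell import manip, imaging gives the robot as it stands (manip), with the cameras (imaging).
- The arm moves only by the tool nudge_tcp, called after ">>>" as name(argument=value, ...) on one line, values as JSON. Schema: {"type":"object","properties":{"segments":{"type":"array","items":{"type":"array","items":{"type":"array","items":{"type":"number"},"minItems":7,"maxItems":7},"minItems":1,"maxItems":12},"minItems":1,"maxItems":1},"grip_n":{"type":"number"},"only":{"type":"string"},"quiet":{"type":"boolean"},"lines":{"type":"string"}},"required":["segments"],"additionalProperties":false}. segments is a list that holds a single list of rows (three levels of brackets), with 1 to 12 rows, each of 7 numbers: dx, dy, dz in a scale on which 1.0 is 0.75 m, then a rotation vector rx, ry, rz in a scale on which 1.0 is pi/2 rad, then the finger opening in m; each row shifts and turns the commanded pose from where the row before left it, along the tool's axes as they then stand; what a row does not reach is not made up. A row lasts 1/12 s, in which the tool goes at most 0.0417 m and 0.125 rad, less where a joint would pass 70% of its speed; a pose out of reach is approached as far as the arm can. The fingers move at their own pace and stop on an object; grip_n is the grip in N (left out, the last holds). Time passes only in rows, so rows that do not move let the fingers close. The tool returns the time, the measured TCP pose, the force, the opening and the grip force at its end. only (a regular expression) keeps the lines of the reply that match it, lines (a string "A,B") keeps lines A to B, and quiet returns only ok. Input that does not fit is refused with a message, and nothing moves.
- manip.get_state(): the state, without advancing time (a new reading comes with each control period).
- imaging.grab_frame(name): name is "scene" or "top" or "wrist"; returns a dict with "color" (480x640x3 uint8, red, green, blue), "fx", "fy", "cx", "cy" (pixels), "xyz" and "orientation" of the camera in the world. Camera axes: x right, y up, looking along -z (the intrinsics and any distortion apply to the point x, -y, -z); pixel columns grow to the right and rows downward; lengths in m; the calibration is good to about 2 mm. The wrist camera is an equidistant fisheye: a pixel r from the principal point sees the ray r / f radians off the axis. A picture is of the moment at which its call begins. There is no depth.
- manip.job_done(): hands the job in; it is judged then, once.
The state is a dict: "time": time; "q": joint angles; "dq": joint speeds; "effort": joint torques, N m; "eef_pos": TCP position; "ee_rot": TCP orientation; "ft_force": force on the tool from outside, world axes, zero at the start; "torque": the same for the moment, N m; "opening": finger opening in m; "finger_force": force on a finger pad.
Only numpy, scipy, OpenCV 4.12 (cv2) and the standard library are available. Lean on these libraries where they do the work, as an engineer would, in place of code of your own. Each camera call takes 0.05 s, during which the arm holds its last target. There are 200 camera calls.

## Working session

There is one attempt and no reset: what is moved stays moved. The work goes in short steps, Python scripts to look and compute and a tool call to move; the robot and the scene stay as the last step left them, time stands still between calls to the robot, and variables do not carry over. Pictures are saved under pics/ and viewed, at most 14 in all, crops included, and the job is handed in when it is done.

```bash
ls; mkdir -p pics
```

Run:
```python
from cell import manip, imaging
import cv2
for n in("top","scene"):
    f=imaging.grab_frame(n); cv2.imwrite(f"pics/{n}0.png",f["color"][:,:,::-1])
    print(n,{k:v for k,v in f.items() if k!="color"})
print(manip.get_state())
```

```text
cell.py
pics
top {'fx': 501.2629136917338, 'fy': 501.2629136917338, 'cx': 314.2253698060704, 'cy': 239.16555366273616, 'xyz': array([ 0.4427961 , -0.01376852,  0.76038994]), 'orientation': array([ 0.13006408,  0.00420255, -1.59576067])}
scene {'fx': 534.3453236374039, 'fy': 534.3453236374039, 'cx': 323.9815626080649, 'cy': 241.13188014113345, 'xyz': array([ 0.97097237, -0.20318321,  0.78504879]), 'orientation': array([ 0.57036189, -0.01504079,  1.18953068])}
{'time': 0.1, 'q': array([ 1.01791693e+00,  2.45765828e-01,  1.55890397e+00, -2.78367179e-05,
        1.33870622e+00, -1.74107081e-01]), 'dq': array([ 1.07265276e-03,  7.96604713e-05, -3.39807420e-03, -3.94657307e-05,
       -3.08730834e-04,  1.59461685e-03]), 'effort': array([ 7.39918341e-04, -4.30665600e+01, -3.27131724e+01, -1.15164103e-04,
        2.75895320e-03,  2.10158692e-05]), 'eef_pos': array([0.24011367, 0.60352376, 0.25527029]), 'ee_rot': array([-3.13983156e+00, -2.82259723e-04,  2.76282652e+00]), 'ft_force': array([-0.584215  ,  0.41917428, -0.46130392]), 'torque': array([0.05455282, 0.02093069, 0.02802994]), 'finger_force': 0.0, 'opening': 0.08529486564342671}
```

View pics/top0.png

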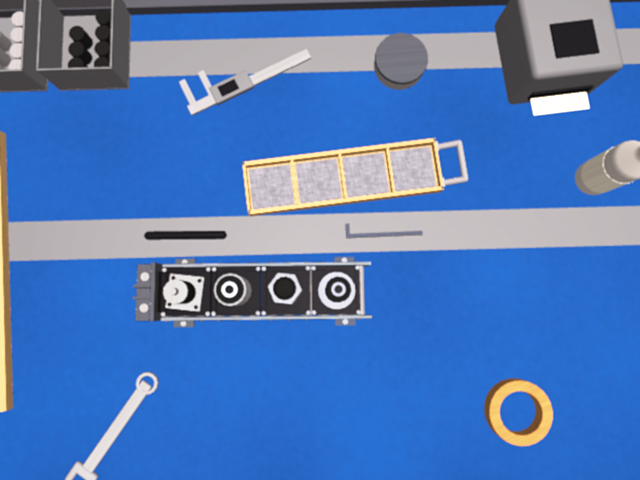

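View pics/scene0.png

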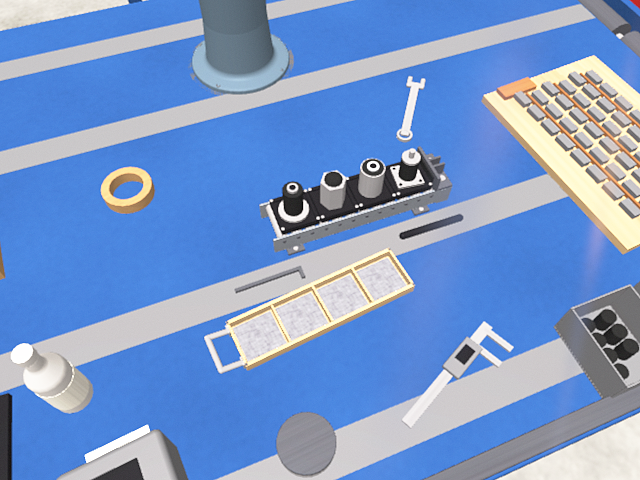

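The top view shows the stop plate at the left (146,292). The queue from there is plate (182,292), bush (231,291), hex (284,289), flanged (338,290). The rack handle is at the right (453,162), so pocket 1 is at about (414,166). I'll enlarge these areas for precise points.

Run:
```python
import cv2
a=cv2.imread("pics/top0.png")
def crop(x,y,w,h,n,s):
    c=cv2.resize(a[y:y+h,x:x+w],None,fx=s,fy=s,interpolation=cv2.INTER_CUBIC)
    for i in range(0,w,20):
        cv2.putText(c,str(x+i),(i*s,10),0,.35,(0,255,255),1); cv2.line(c,(i*s,12),(i*s,18),(0,255,255),1)
    for i in range(0,h,20):
        cv2.putText(c,str(y+i),(0,i*s+4),0,.35,(0,255,255),1)
    cv2.imwrite("pics/"+n,c)
crop(130,255,250,75,"lane.png",3)
crop(235,130,240,90,"rack.png",3)
```

```text
(no output)
```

View pics/lane.png

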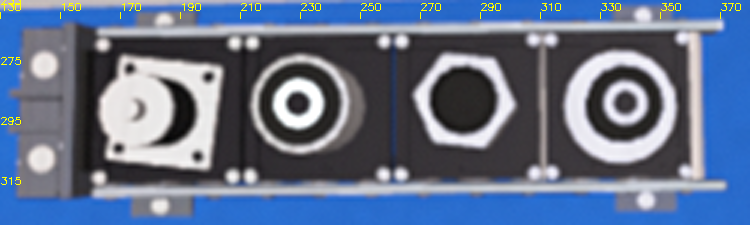

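View pics/rack.png

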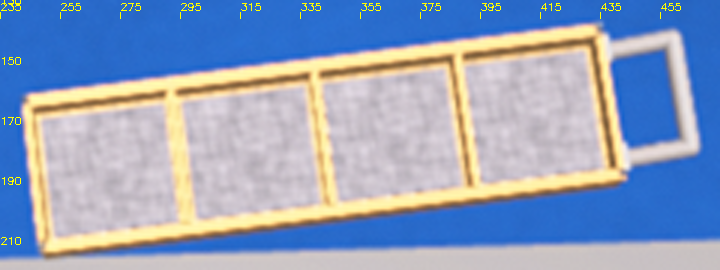

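The first crop gives the mount tops, foot corners and carrier corner dots. The second gives the rack's outer top corners at about (243,162), (435,138), (444,190) and (250,215). Next I back-project them.

Create h.py:
```python
import numpy as np
from scipy.spatial.transform import Rotation as Ro
T=dict(f=501.2629,cx=314.2254,cy=239.1656,p=np.array([.4427961,-.01376852,.76038994]),o=[.13006408,.00420255,-1.59576067])
def bp(u,v,z,c=T):
    d=Ro.from_euler('xyz',c['o']).apply([(u-c['cx'])/c['f'],-(v-c['cy'])/c['f'],-1])
    return c['p']+d*(z-c['p'][2])/d[2]
def step(x,y,z,yaw):
    "tool-frame shift from measured pose to world target, and rotation about tool z"
    from cell import manip, imaging
    s=manip.get_state(); R=Ro.from_euler('xyz',s['ee_rot'])
    # target: straight down with given yaw
    G=Ro.from_euler('xyz',[np.pi,0,yaw])
    print('t',s['time'],'rpy',s['ee_rot'].round(4),'shift',(R.inv().apply(np.array([x,y,z])-s['eef_pos'])).round(4),'rotvec',(R.inv()*G).as_rotvec().round(4))
```

Run:
```python
from h import *
L=lambda p,z:bp(130+p[0]/3,255+p[1]/3,z)
K=lambda p,z:bp(235+p[0]/3,130+p[1]/3,z)
m=lambda ps,z:np.mean([L(p,z) for p in ps],0)
c1=m([(102,45),(99,178),(235,43),(232,177)],.054);c4=m([(551,41),(682,38),(551,173),(686,172)],.054)
d=c1-c4;print('c1',c1,'c4',c4,np.linalg.norm(d),'yaw',np.arctan2(-d[0],d[1]))
for i in range(4):print('carrier',i+1,(c1+(c4-c1)*i/3).round(4))
P=[(120,57),(223,66),(211,170),(107,157)];print('foot',m(P,.056),'cap',L((136,110),.103))
print('foot edges',[np.degrees(np.arctan2(*(L(P[(i+1)%4],.056)-L(P[i],.056))[[1,0]])).round(1) for i in range(4)])
print('bush',L((299,104),.106),L((298,103),.110))
H=[(431,53),(495,59),(516,104),(480,148),(416,141),(414,98)]
H[4]=(430,141)
print('hex',m(H,.104));print([np.degrees(np.arctan2(*(L(H[(i+1)%6],.104)-L(H[i],.104))[[1,0]])).round(1) for i in range(6)])
print('fl',L((620,106),.056),L((625,103),.113))
q=[K(p,.032) for p in[(24,97),(600,25),(627,180),(45,254)]]
c=np.mean(q,0);e=(q[0]+q[3]-q[1]-q[2])/2;n=np.linalg.norm(e);yaw=np.arctan2(-e[0],e[1])
print('rack',c,n,np.linalg.norm(q[0]-q[3]),yaw)
for y in(-.108,-.036,.036,.108):print('pocket',(c+e/n*y).round(4))
```

```text
c1 [0.46538018 0.16912564 0.054     ] c4 [ 0.46230445 -0.0415909   0.054     ] 0.21073898101451705 yaw -0.014595507617485754
carrier 1 [0.4654 0.1691 0.054 ]
carrier 2 [0.4644 0.0989 0.054 ]
carrier 3 [0.4633 0.0286 0.054 ]
carrier 4 [ 0.4623 -0.0416  0.054 ]
foot [0.4644517  0.16941975 0.056     ] cap [0.46431171 0.16994912 0.103     ]
foot edges [np.float64(-96.4), np.float64(173.6), np.float64(81.6), np.float64(-6.7)]
bush [0.46502918 0.09842338 0.106     ] [0.46533308 0.09816731 0.11      ]
hex [0.464893   0.02830812 0.104     ]
[np.float64(-96.8), np.float64(-156.2), np.float64(139.3), np.float64(80.7), np.float64(19.7), np.float64(-21.6)]
fl [ 0.46204383 -0.04267714  0.056     ] [ 0.46171128 -0.04251853  0.113     ]
rack [ 0.63169745 -0.05860421  0.032     ] 0.29004852600910874 0.08036731562571746 0.10241773772445423
pocket [ 0.6427 -0.166   0.032 ]
pocket [ 0.6354 -0.0944  0.032 ]
pocket [ 0.628  -0.0228  0.032 ]
pocket [0.6207 0.0488 0.032 ]
```

Units first: shifts go in shares of 0.75 m and turns go in shares of pi/2 rad. So 0.1194 rad / 1.5708 = 0.076.

>>> nudge_tcp(segments=[[[0, 0, 0, 0, 0, 0.076, 0.085], [0, 0, 0, 0, 0, 0.076, 0.085], [0, 0, 0, 0, 0, 0.076, 0.085], [0, 0, 0, 0, 0, 0.076, 0.085], [0, 0, 0, 0, 0, 0.076, 0.085], [0, 0, 0, 0, 0, 0.076, 0.085], [0, 0, 0, 0, 0, 0.076, 0.085], [0, 0, 0, 0, 0, 0.076, 0.085], [0, 0, 0, 0, 0, 0.076, 0.085], [0, 0, 0, 0, 0, 0.076, 0.085], [0, 0, 0, 0, 0, 0.076, 0.085], [0, 0, 0, 0, 0, 0, 0.085]]], grip_n=40)

```text
time: 1.1
eef_pos: [0.2402, 0.6037, 0.2556]
ee_rot: [-3.141, 0.001, 1.448]
ft_force: [-1.1, -0.0, -0.0]
opening: 0.0849
finger_force: 0.0
```

```bash
python3 -c "
from h import *;step(.4645,.1695,.2,1.45)"
```

```text
t 1.1 rpy [-3.1411e+00  1.1000e-03  1.4475e+00] shift [-0.4032  0.276   0.0559] rotvec [-0.0005  0.0011 -0.0025]
```

Scaled: -0.0336 m / 0.75 = -0.0448, 0.023 m / 0.75 = 0.0307.

>>> nudge_tcp(segments=[[[-0.0448, 0.0307, 0.0063, 0, 0, 0, 0.085], [-0.0448, 0.0307, 0.0063, 0, 0, 0, 0.085], [-0.0448, 0.0307, 0.0063, 0, 0, 0, 0.085], [-0.0448, 0.0307, 0.0063, 0, 0, 0, 0.085], [-0.0448, 0.0307, 0.0063, 0, 0, 0, 0.085], [-0.0448, 0.0307, 0.0063, 0, 0, 0, 0.085], [-0.0448, 0.0307, 0.0063, 0, 0, 0, 0.085], [-0.0448, 0.0307, 0.0063, 0, 0, 0, 0.085], [-0.0448, 0.0307, 0.0063, 0, 0, 0, 0.085], [-0.0448, 0.0307, 0.0063, 0, 0, 0, 0.085], [-0.0448, 0.0307, 0.0063, 0, 0, 0, 0.085], [-0.0448, 0.0307, 0.0063, 0, 0, 0, 0.085]]])

```text
time: 2.1
eef_pos: [0.4659, 0.1684, 0.1997]
ee_rot: [3.141, -0.0, 1.453]
ft_force: [0.2, 0.2, 0.1]
opening: 0.085
finger_force: 0.0
```

>>> nudge_tcp(segments=[[[0, 0, 0, 0, 0, 0, 0.085], [0, 0, 0, 0, 0, 0, 0.085], [0, 0, 0, 0, 0, 0, 0.085]]])

```text
time: 2.35
eef_pos: [0.4653, 0.1703, 0.1997]
ee_rot: [-3.141, -0.0, 1.451]
ft_force: [0.5, -0.3, -0.6]
opening: 0.0851
finger_force: 0.0
```

```bash
python3 -c "
from h import *;step(.4645,.1695,.094,1.45)"
```

```text
t 2.35 rpy [-3.1409e+00 -2.0000e-04  1.4506e+00] shift [-0.0009 -0.0006  0.1057] rotvec [-0.0007 -0.0002  0.0006]
```

Scaled: 0.0211 m / 0.75 = 0.0281, -0.0009 m / 0.75 = -0.0012.

>>> nudge_tcp(segments=[[[-0.0012, -0.0008, 0.0281, 0, 0, 0, 0.085], [0, 0, 0.0281, 0, 0, 0, 0.085], [0, 0, 0.0281, 0, 0, 0, 0.085], [0, 0, 0.0281, 0, 0, 0, 0.085], [0, 0, 0.0281, 0, 0, 0, 0.085], [0, 0, 0, 0, 0, 0, 0.085], [0, 0, 0, 0, 0, 0, 0.06], [0, 0, 0, 0, 0, 0, 0.045], [0, 0, 0, 0, 0, 0, 0.025], [0, 0, 0, 0, 0, 0, 0.02], [0, 0, 0, 0, 0, 0, 0.02], [0, 0, 0, 0, 0, 0, 0.02]]], grip_n=40)

```text
time: 3.35
eef_pos: [0.4656, 0.1698, 0.0959]
ee_rot: [3.14, -0.001, 1.449]
ft_force: [-2.5, 1.2, 7.0]
opening: 0.0309
finger_force: 39.8
```

>>> nudge_tcp(segments=[[[0, 0, 0, 0, 0, 0, 0.02], [0, 0, 0, 0, 0, 0, 0.02], [0, 0, 0, 0, 0, 0, 0.02], [0, 0, 0, 0, 0, 0, 0.02]]])

```text
time: 3.68
eef_pos: [0.4656, 0.1698, 0.0959]
ee_rot: [3.14, -0.001, 1.449]
ft_force: [-2.5, 0.8, 6.5]
opening: 0.0315
finger_force: 39.9
```

Scaled: -0.025 m / 0.75 = -0.0333, -0.02 m / 0.75 = -0.0267, -0.05 rad / 1.5708 = -0.0318.

>>> nudge_tcp(segments=[[[0, 0, -0.0133, 0, 0, 0, 0.02], [0, 0, -0.0267, 0, 0, 0, 0.02], [0, 0, -0.0333, 0, 0, 0, 0.02], [0, 0, -0.0333, 0, 0, 0, 0.02], [0, 0, -0.0333, 0, 0, 0, 0.02], [0, 0, -0.0133, 0, 0, -0.0318, 0.02], [0, 0, 0, 0, 0, -0.0573, 0.02], [0, 0, 0, 0, 0, -0.0509, 0.02], [0, 0, 0, 0, 0, 0, 0.02]]])

```text
time: 4.43
eef_pos: [0.4645, 0.1693, 0.2097]
ee_rot: [3.141, 0.0, 1.671]
ft_force: [-0.0, -1.0, -3.3]
opening: 0.031
finger_force: 40.2
```

```bash
python3 -c "
from h import *;step(.6427,-.166,.2,1.67)"
```

```text
t 4.4333 rpy [3.1414e+00 1.0000e-04 1.6705e+00] shift [-0.3514  0.1439  0.0098] rotvec [0.0002 0.0001 0.0005]
```

Scaled: -0.0338 m / 0.75 = -0.0451, 0.0138 m / 0.75 = 0.0184.

>>> nudge_tcp(segments=[[[-0.018, 0.0073, 0, 0, 0, 0, 0.02], [-0.036, 0.0147, 0, 0, 0, 0, 0.02], [-0.0451, 0.0184, 0, 0, 0, 0, 0.02], [-0.0451, 0.0184, 0, 0, 0, 0, 0.02], [-0.0451, 0.0184, 0, 0, 0, 0, 0.02], [-0.0451, 0.0184, 0, 0, 0, 0, 0.02], [-0.0451, 0.0184, 0, 0, 0, 0, 0.02], [-0.0451, 0.0184, 0, 0, 0, 0, 0.02], [-0.0451, 0.0184, 0, 0, 0, 0, 0.02], [-0.0451, 0.0184, 0, 0, 0, 0, 0.02], [-0.036, 0.0147, 0, 0, 0, 0, 0.02], [-0.018, 0.0073, 0, 0, 0, 0, 0.02]]])

```text
time: 5.43
eef_pos: [0.6427, -0.1697, 0.2089]
ee_rot: [-3.141, 0.001, 1.664]
ft_force: [-0.0, -0.4, -3.2]
opening: 0.0308
finger_force: 40.3
```

>>> nudge_tcp(segments=[[[0, 0, 0, 0, 0, 0, 0.02], [0, 0, 0, 0, 0, 0, 0.02], [0, 0, 0, 0, 0, 0, 0.02]]])

```text
time: 5.68
eef_pos: [0.6414, -0.1653, 0.2088]
ee_rot: [-3.14, -0.001, 1.669]
ft_force: [-0.8, 0.2, -3.2]
opening: 0.031
finger_force: 40.4
```

Run:
```python
from h import *
step(.6427,-.166,.0625,1.67)
from cell import manip, imaging
import cv2
cv2.imwrite("pics/p1.png",imaging.grab_frame("scene")["color"][100:400,130:530,::-1])
```

```text
t 5.6833 rpy [-3.1402e+00 -1.1000e-03  1.6687e+00] shift [-0.001   0.0014  0.1463] rotvec [-0.0014 -0.0011 -0.0013]
```

View pics/p1.png

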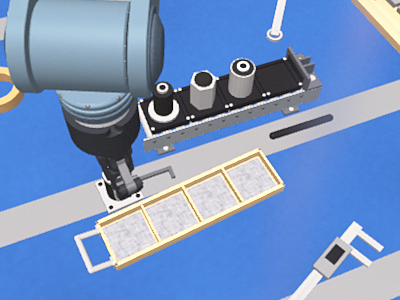

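The mount hangs upright at about (120,190), above the handle-end pocket. I'm lowering it, slowing near the floor.

Scaled: 0.03 m / 0.75 = 0.04, 0.02 m / 0.75 = 0.0267.

>>> nudge_tcp(segments=[[[-0.0013, 0.0019, 0.02, 0, 0, 0, 0.02], [0, 0, 0.04, 0, 0, 0, 0.02], [0, 0, 0.04, 0, 0, 0, 0.02], [0, 0, 0.04, 0, 0, 0, 0.02], [0, 0, 0.0267, 0, 0, 0, 0.02], [0, 0, 0.0133, 0, 0, 0, 0.02], [0, 0, 0.008, 0, 0, 0, 0.02], [0, 0, 0.0053, 0, 0, 0, 0.02], [0, 0, 0, 0, 0, 0, 0.02], [0, 0, 0, 0, 0, 0, 0.02]]])

```text
time: 6.57
eef_pos: [0.6445, -0.1673, 0.0659]
ee_rot: [3.139, 0.001, 1.67]
ft_force: [0.9, -0.5, -3.2]
opening: 0.0303
finger_force: 40.3
```

```bash
python3 -c "
from h import *;step(.6427,-.166,.0619,1.67)"
```

```text
t 6.5667 rpy [3.1394e+00 1.3000e-03 1.6695e+00] shift [ 0.0015 -0.0017  0.004 ] rotvec [ 0.0022  0.0013 -0.0005]
```

Scaled: 0.0015 m / 0.75 = 0.002.

>>> nudge_tcp(segments=[[[0, 0, 0.002, 0, 0, 0, 0.02], [0, 0, 0.002, 0, 0, 0, 0.02], [0, 0, 0, 0, 0, 0, 0.02]]])

```text
time: 6.82
eef_pos: [0.644, -0.1672, 0.062]
ee_rot: [3.14, 0.001, 1.669]
ft_force: [-0.2, 0.7, -1.8]
opening: 0.0313
finger_force: 40.6
```

>>> nudge_tcp(segments=[[[0, 0, 0.0013, 0, 0, 0, 0.02], [0, 0, 0, 0, 0, 0, 0.02]]])

```text
time: 6.98
eef_pos: [0.644, -0.1672, 0.062]
ee_rot: [3.141, 0.0, 1.669]
ft_force: [-3.1, 0.4, 5.1]
opening: 0.0306
finger_force: 41.2
```

Contact with the floor. Releasing with a limited opening, then rising.

Scaled: -0.035 m / 0.75 = -0.0467, -0.03 m / 0.75 = -0.04, 0.11 rad / 1.5708 = 0.07.

>>> nudge_tcp(segments=[[[0, 0, 0, 0, 0, 0, 0.045], [0, 0, 0, 0, 0, 0, 0.055], [0, 0, 0, 0, 0, 0, 0.06], [0, 0, 0, 0, 0, 0, 0.06], [0, 0, -0.0133, 0, 0, 0, 0.06], [0, 0, -0.0267, 0, 0, 0, 0.06], [0, 0, -0.04, 0, 0, 0, 0.06], [0, 0, -0.0467, 0, 0, 0, 0.07], [0, 0, -0.0467, 0, 0, 0, 0.085], [0, 0, -0.0267, 0, 0, 0.07, 0.085], [0, 0, 0, 0, 0, 0.07, 0.085], [0, 0, 0, 0, 0, 0, 0.085]]])

```text
time: 7.98
eef_pos: [0.6447, -0.1674, 0.2138]
ee_rot: [3.137, 0.002, 1.448]
ft_force: [-0.3, -0.1, 0.4]
opening: 0.085
finger_force: 0.0
```

Run:
```python
from h import *
step(.465,.0985,.2,1.45)
from cell import manip, imaging
import cv2
cv2.imwrite("pics/p2.png",imaging.grab_frame("scene")["color"][100:400,130:530,::-1])
```

```text
t 7.9833 rpy [3.1366e+00 1.5000e-03 1.4478e+00] shift [ 0.2419 -0.211   0.0124] rotvec [ 0.005   0.0015 -0.0022]
```

View pics/p2.png

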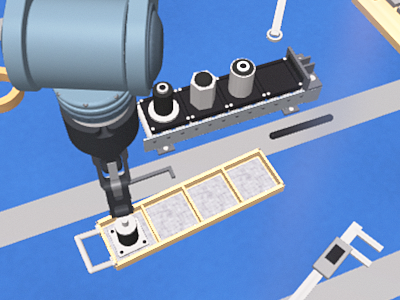

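The plate mount stands in pocket 1 at (128,235). Next is the bush.

>>> nudge_tcp(segments=[[[0.0168, -0.0147, 0, 0, 0, 0, 0.085], [0.0267, -0.0235, 0, 0, 0, 0, 0.085], [0.0336, -0.0293, 0, 0, 0, 0, 0.085], [0.0336, -0.0293, 0, 0, 0, 0, 0.085], [0.0336, -0.0293, 0, 0, 0, 0, 0.085], [0.0336, -0.0293, 0, 0, 0, 0, 0.085], [0.0336, -0.0293, 0, 0, 0, 0, 0.085], [0.0336, -0.0293, 0, 0, 0, 0, 0.085], [0.0336, -0.0293, 0, 0, 0, 0, 0.085], [0.0267, -0.0235, 0, 0, 0, 0, 0.085], [0.0168, -0.0147, 0, 0, 0, 0, 0.085], [0, 0, 0, 0, 0, 0, 0.085]]])

```text
time: 9.03
eef_pos: [0.4607, 0.1006, 0.209]
ee_rot: [-3.138, -0.0, 1.456]
ft_force: [0.3, -0.1, -0.0]
opening: 0.0848
finger_force: 0.0
```

>>> nudge_tcp(segments=[[[0, 0, 0, 0, 0, 0, 0.085], [0, 0, 0, 0, 0, 0, 0.085]]])

```text
time: 9.2
eef_pos: [0.4633, 0.098, 0.21]
ee_rot: [-3.141, 0.0, 1.45]
ft_force: [-0.7, -0.7, 0.4]
opening: 0.0852
finger_force: 0.0
```

```bash
python3 -c "
from h import *
step(.465,.0985,.094,1.45)"
```

```text
t 9.2 rpy [-3.1409e+00  3.0000e-04  1.4504e+00] shift [0.0008 0.0017 0.116 ] rotvec [-0.0006  0.0003  0.0004]
```

Scaled: 0.03 m / 0.75 = 0.04, 0.025 m / 0.75 = 0.0333.

>>> nudge_tcp(segments=[[[0.0011, 0.002, 0.02, 0, 0, 0, 0.085], [0, 0, 0.04, 0, 0, 0, 0.085], [0, 0, 0.04, 0, 0, 0, 0.085], [0, 0, 0.0333, 0, 0, 0, 0.085], [0, 0, 0.02, 0, 0, 0, 0.085], [0, 0, 0, 0, 0, 0, 0.085], [0, 0, 0, 0, 0, 0, 0.06], [0, 0, 0, 0, 0, 0, 0.05], [0, 0, 0, 0, 0, 0, 0.035], [0, 0, 0, 0, 0, 0, 0.03], [0, 0, 0, 0, 0, 0, 0.03], [0, 0, 0, 0, 0, 0, 0.03]]], grip_n=40)

```text
time: 10.2
eef_pos: [0.466, 0.0989, 0.097]
ee_rot: [3.139, 0.0, 1.45]
ft_force: [-0.8, -1.1, 6.3]
opening: 0.0412
finger_force: 40.8
```

>>> nudge_tcp(segments=[[[0, 0, 0, 0, 0, 0, 0.03], [0, 0, 0, 0, 0, 0, 0.03]]])

```text
time: 10.37
eef_pos: [0.466, 0.0989, 0.097]
ee_rot: [3.139, 0.0, 1.45]
ft_force: [-0.5, -1.4, 6.3]
opening: 0.041
finger_force: 40.8
```

Scaled: -0.025 m / 0.75 = -0.0333, -0.02 m / 0.75 = -0.0267, -0.09 rad / 1.5708 = -0.0573.

>>> nudge_tcp(segments=[[[0, 0, -0.0133, 0, 0, 0, 0.03], [0, 0, -0.0267, 0, 0, 0, 0.03], [0, 0, -0.0333, 0, 0, 0, 0.03], [0, 0, -0.0333, 0, 0, 0, 0.03], [0, 0, -0.0333, 0, 0, 0, 0.03], [0, 0, -0.0133, 0, 0, -0.0318, 0.03], [0, 0, 0, 0, 0, -0.0573, 0.03], [0, 0, 0, 0, 0, -0.0509, 0.03], [0, 0, 0, 0, 0, 0, 0.03]]])

```text
time: 11.12
eef_pos: [0.4644, 0.0992, 0.2107]
ee_rot: [3.142, -0.0, 1.671]
ft_force: [-0.5, -0.6, -2.6]
opening: 0.0413
finger_force: 41.0
```

```bash
python3 -c "
from h import *;step(.6354,-.0944,.2,1.67)"
```

```text
t 11.1167 rpy [ 3.1415e+00 -1.0000e-04  1.6709e+00] shift [-0.2097  0.1508  0.0107] rotvec [ 0.0001 -0.0001  0.0009]
```

Scaled: -0.025 m / 0.75 = -0.0333, 0.018 m / 0.75 = 0.024.

>>> nudge_tcp(segments=[[[-0.0133, 0.0096, 0, 0, 0, 0, 0.03], [-0.0267, 0.0192, 0, 0, 0, 0, 0.03], [-0.0333, 0.024, 0, 0, 0, 0, 0.03], [-0.0333, 0.024, 0, 0, 0, 0, 0.03], [-0.0333, 0.024, 0, 0, 0, 0, 0.03], [-0.0333, 0.024, 0, 0, 0, 0, 0.03], [-0.0333, 0.024, 0, 0, 0, 0, 0.03], [-0.0333, 0.024, 0, 0, 0, 0, 0.03], [-0.0267, 0.0192, 0, 0, 0, 0, 0.03], [-0.0133, 0.0096, 0, 0, 0, 0, 0.03], [0, 0, 0, 0, 0, 0, 0.03], [0, 0, 0, 0, 0, 0, 0.03]]])

```text
time: 12.12
eef_pos: [0.6358, -0.0958, 0.2095]
ee_rot: [-3.14, -0.001, 1.667]
ft_force: [-0.1, -0.4, -2.1]
opening: 0.0408
finger_force: 41.2
```

```bash
python3 -c "
from h import *
step(.6354,-.0944,.063,1.67)"
```

```text
t 12.1167 rpy [-3.1401e+00 -8.0000e-04  1.6672e+00] shift [ 0.0013 -0.      0.1465] rotvec [-0.0015 -0.0008 -0.0028]
```

Scaled: 0.03 m / 0.75 = 0.04, 0.02 m / 0.75 = 0.0267.

>>> nudge_tcp(segments=[[[0.0013, 0, 0.02, 0, 0, 0, 0.03], [0, 0, 0.04, 0, 0, 0, 0.03], [0, 0, 0.04, 0, 0, 0, 0.03], [0, 0, 0.04, 0, 0, 0, 0.03], [0, 0, 0.0267, 0, 0, 0, 0.03], [0, 0, 0.0133, 0, 0, 0, 0.03], [0, 0, 0.008, 0, 0, 0, 0.03], [0, 0, 0.0067, 0, 0, 0, 0.03], [0, 0, 0, 0, 0, 0, 0.03], [0, 0, 0, 0, 0, 0, 0.03]]])

```text
time: 12.95
eef_pos: [0.6367, -0.0942, 0.0658]
ee_rot: [3.14, 0.001, 1.669]
ft_force: [0.8, -0.3, -2.1]
opening: 0.0413
finger_force: 41.2
```

>>> nudge_tcp(segments=[[[0, 0, 0.002, 0, 0, 0, 0.03], [0, 0, 0, 0, 0, 0, 0.03]]])

```text
time: 13.12
eef_pos: [0.6365, -0.0943, 0.064]
ee_rot: [3.14, 0.001, 1.669]
ft_force: [0.9, -0.5, -2.2]
opening: 0.0409
finger_force: 41.2
```

Scaled: 0.001 m / 0.75 = 0.0013.

>>> nudge_tcp(segments=[[[0, 0, 0.0013, 0, 0, 0, 0.03], [0, 0, 0, 0, 0, 0, 0.03]]])

```text
time: 13.28
eef_pos: [0.6365, -0.0943, 0.0631]
ee_rot: [3.14, 0.001, 1.669]
ft_force: [-0.8, 0.5, 2.7]
opening: 0.0411
finger_force: 41.6
```

>>> nudge_tcp(segments=[[[0, 0, 0.0011, 0, 0, 0, 0.03], [0, 0, 0, 0, 0, 0, 0.03]]])

```text
time: 13.45
eef_pos: [0.6365, -0.0943, 0.0631]
ee_rot: [3.141, 0.001, 1.67]
ft_force: [-4.3, 0.7, 8.3]
opening: 0.0411
finger_force: 42.3
```

Scaled: -0.035 m / 0.75 = -0.0467, -0.03 m / 0.75 = -0.04, 0.11 rad / 1.5708 = 0.07.

>>> nudge_tcp(segments=[[[0, 0, 0, 0, 0, 0, 0.05], [0, 0, 0, 0, 0, 0, 0.06], [0, 0, 0, 0, 0, 0, 0.064], [0, 0, 0, 0, 0, 0, 0.064], [0, 0, -0.0133, 0, 0, 0, 0.064], [0, 0, -0.0267, 0, 0, 0, 0.064], [0, 0, -0.04, 0, 0, 0, 0.064], [0, 0, -0.0467, 0, 0, 0, 0.07], [0, 0, -0.0467, 0, 0, 0, 0.085], [0, 0, -0.0267, 0, 0, 0.07, 0.085], [0, 0, 0, 0, 0, 0.07, 0.085], [0, 0, 0, 0, 0, 0, 0.085]]])

```text
time: 14.45
eef_pos: [0.6369, -0.0944, 0.2143]
ee_rot: [3.137, 0.001, 1.448]
ft_force: [-0.2, -0.2, -0.3]
opening: 0.0852
finger_force: 0.0
```

Run:
```python
from h import *
step(.4645,.0285,.2,1.45)
from cell import manip, imaging
import cv2
cv2.imwrite("pics/p3.png",imaging.grab_frame("scene")["color"][100:400,130:530,::-1])
```

```text
t 14.45 rpy [3.1367e+00 1.0000e-03 1.4477e+00] shift [ 0.1008 -0.1863  0.0133] rotvec [ 0.0049  0.001  -0.0023]
```

View pics/p3.png

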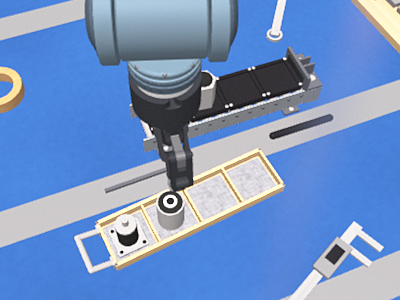

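The bush stands in pocket 2 at (170,210). Next is the hex mount.

Scaled: -0.0255 m / 0.75 = -0.034, -0.018 m / 0.75 = -0.024.

>>> nudge_tcp(segments=[[[0.008, -0.0147, 0, 0, 0, 0, 0.085], [0.0133, -0.024, 0, 0, 0, 0, 0.085], [0.0183, -0.034, 0, 0, 0, 0, 0.085], [0.0183, -0.034, 0, 0, 0, 0, 0.085], [0.0183, -0.034, 0, 0, 0, 0, 0.085], [0.0183, -0.034, 0, 0, 0, 0, 0.085], [0.0183, -0.034, 0, 0, 0, 0, 0.085], [0.0133, -0.024, 0, 0, 0, 0, 0.085], [0.008, -0.0147, 0, 0, 0, 0, 0.085], [0, 0, 0, 0, 0, 0, 0.085], [0, 0, 0, 0, 0, 0, 0.085], [0, 0, 0, 0, 0, 0, 0.085]]])

```text
time: 15.5
eef_pos: [0.4642, 0.0278, 0.2108]
ee_rot: [-3.141, 0.0, 1.45]
ft_force: [0.5, 0.2, -0.0]
opening: 0.085
finger_force: 0.0
```

```bash
python3 -c "
from h import *
step(.4645,.0285,.094,1.45)"
```

```text
t 15.5 rpy [-3.1412e+00  1.0000e-04  1.4502e+00] shift [0.0007 0.0002 0.1168] rotvec [-0.0004  0.0001  0.0002]
```

Scaled: 0.03 m / 0.75 = 0.04, 0.025 m / 0.75 = 0.0333.

>>> nudge_tcp(segments=[[[0.0009, 0, 0.02, 0, 0, 0, 0.085], [0, 0, 0.04, 0, 0, 0, 0.085], [0, 0, 0.04, 0, 0, 0, 0.085], [0, 0, 0.0333, 0, 0, 0, 0.085], [0, 0, 0.0213, 0, 0, 0, 0.085], [0, 0, 0, 0, 0, 0, 0.085], [0, 0, 0, 0, 0, 0, 0.06], [0, 0, 0, 0, 0, 0, 0.05], [0, 0, 0, 0, 0, 0, 0.035], [0, 0, 0, 0, 0, 0, 0.03], [0, 0, 0, 0, 0, 0, 0.03], [0, 0, 0, 0, 0, 0, 0.03]]], grip_n=40)

```text
time: 16.5
eef_pos: [0.4652, 0.0286, 0.0967]
ee_rot: [3.139, 0.0, 1.45]
ft_force: [-0.8, -0.4, 6.3]
opening: 0.0376
finger_force: 41.9
```

>>> nudge_tcp(segments=[[[0, 0, 0, 0, 0, 0, 0.03], [0, 0, 0, 0, 0, 0, 0.03]]])

```text
time: 16.67
eef_pos: [0.4652, 0.0286, 0.0967]
ee_rot: [3.139, 0.0, 1.45]
ft_force: [-1.2, 0.4, 5.7]
opening: 0.0376
finger_force: 42.0
```

>>> nudge_tcp(segments=[[[0, 0, -0.0133, 0, 0, 0, 0.03], [0, 0, -0.0267, 0, 0, 0, 0.03], [0, 0, -0.0333, 0, 0, 0, 0.03], [0, 0, -0.0333, 0, 0, 0, 0.03], [0, 0, -0.0333, 0, 0, 0, 0.03], [0, 0, -0.0133, 0, 0, -0.0318, 0.03], [0, 0, 0, 0, 0, -0.0573, 0.03], [0, 0, 0, 0, 0, -0.0509, 0.03], [0, 0, 0, 0, 0, 0, 0.03]]])

```text
time: 17.42
eef_pos: [0.4633, 0.029, 0.2101]
ee_rot: [-3.141, -0.0, 1.671]
ft_force: [0.9, 0.2, -3.7]
opening: 0.0374
finger_force: 41.2
```

```bash
python3 -c "
from h import *;step(.628,-.0228,.2,1.67)"
```

```text
t 17.4167 rpy [-3.1411e+00 -2.0000e-04  1.6708e+00] shift [-0.068   0.1587  0.01  ] rotvec [-0.0005 -0.0002  0.0008]
```

Scaled: 0.0248 m / 0.75 = 0.0331, -0.0106 m / 0.75 = -0.0141.

>>> nudge_tcp(segments=[[[-0.0056, 0.0133, 0, 0, 0, 0, 0.03], [-0.0113, 0.0264, 0, 0, 0, 0, 0.03], [-0.0141, 0.0331, 0, 0, 0, 0, 0.03], [-0.0141, 0.0331, 0, 0, 0, 0, 0.03], [-0.0141, 0.0331, 0, 0, 0, 0, 0.03], [-0.0141, 0.0331, 0, 0, 0, 0, 0.03], [-0.0113, 0.0264, 0, 0, 0, 0, 0.03], [-0.0056, 0.0133, 0, 0, 0, 0, 0.03], [0, 0, 0, 0, 0, 0, 0.03], [0, 0, 0, 0, 0, 0, 0.03], [0, 0, 0, 0, 0, 0, 0.03]]])

```text
time: 18.33
eef_pos: [0.6276, -0.0225, 0.2094]
ee_rot: [-3.14, -0.001, 1.669]
ft_force: [-0.5, 0.2, -3.1]
opening: 0.0374
finger_force: 41.4
```

```bash
python3 -c "
from h import *
step(.628,-.0228,.0627,1.67)"
```

```text
t 18.3333 rpy [-3.1396e+00 -7.0000e-04  1.6687e+00] shift [-0.0004  0.0007  0.1467] rotvec [-0.002  -0.0007 -0.0013]
```

Scaled: 0.03 m / 0.75 = 0.04, 0.02 m / 0.75 = 0.0267.

>>> nudge_tcp(segments=[[[-0.0005, 0, 0.02, 0, 0, 0, 0.03], [0, 0, 0.04, 0, 0, 0, 0.03], [0, 0, 0.04, 0, 0, 0, 0.03], [0, 0, 0.04, 0, 0, 0, 0.03], [0, 0, 0.0267, 0, 0, 0, 0.03], [0, 0, 0.0133, 0, 0, 0, 0.03], [0, 0, 0.008, 0, 0, 0, 0.03], [0, 0, 0.0067, 0, 0, 0, 0.03], [0, 0, 0.002, 0, 0, 0, 0.03], [0, 0, 0, 0, 0, 0, 0.03]]])

```text
time: 19.17
eef_pos: [0.6294, -0.0235, 0.0637]
ee_rot: [3.14, 0.001, 1.669]
ft_force: [0.3, 1.2, -3.2]
opening: 0.0376
finger_force: 41.3
```

>>> nudge_tcp(segments=[[[0, 0, 0.0013, 0, 0, 0, 0.03], [0, 0, 0, 0, 0, 0, 0.03]]])

```text
time: 19.33
eef_pos: [0.6295, -0.0235, 0.0627]
ee_rot: [3.14, 0.001, 1.669]
ft_force: [0.6, -0.4, -1.0]
opening: 0.0377
finger_force: 41.8
```

>>> nudge_tcp(segments=[[[0, 0, 0.0009, 0, 0, 0, 0.03], [0, 0, 0, 0, 0, 0, 0.03]]])

```text
time: 19.5
eef_pos: [0.6295, -0.0235, 0.0627]
ee_rot: [3.14, 0.001, 1.669]
ft_force: [-3.3, 0.0, 5.9]
opening: 0.0373
finger_force: 42.3
```

Scaled: -0.035 m / 0.75 = -0.0467, -0.03 m / 0.75 = -0.04, 0.11 rad / 1.5708 = 0.07.

>>> nudge_tcp(segments=[[[0, 0, 0, 0, 0, 0, 0.05], [0, 0, 0, 0, 0, 0, 0.06], [0, 0, 0, 0, 0, 0, 0.064], [0, 0, 0, 0, 0, 0, 0.064], [0, 0, -0.0133, 0, 0, 0, 0.064], [0, 0, -0.0267, 0, 0, 0, 0.064], [0, 0, -0.04, 0, 0, 0, 0.064], [0, 0, -0.0467, 0, 0, 0, 0.07], [0, 0, -0.0467, 0, 0, 0, 0.085], [0, 0, -0.0267, 0, 0, 0.07, 0.085], [0, 0, 0, 0, 0, 0.07, 0.085], [0, 0, 0, 0, 0, 0, 0.085]]])

```text
time: 20.5
eef_pos: [0.6299, -0.0236, 0.2141]
ee_rot: [3.137, 0.0, 1.448]
ft_force: [-0.2, -0.3, 0.1]
opening: 0.0846
finger_force: 0.0
```

```bash
python3 -c "
from h import *
step(.462,-.0425,.2,1.45)"
```

```text
t 20.5 rpy [3.1366e+00 5.0000e-04 1.4477e+00] shift [-0.0394 -0.1643  0.0133] rotvec [ 0.005   0.0005 -0.0023]
```

Scaled: -0.0257 m / 0.75 = -0.0343, -0.0205 m / 0.75 = -0.0273.

>>> nudge_tcp(segments=[[[-0.0033, -0.0137, 0, 0, 0, 0, 0.085], [-0.0065, -0.0273, 0, 0, 0, 0, 0.085], [-0.0081, -0.0343, 0, 0, 0, 0, 0.085], [-0.0081, -0.0343, 0, 0, 0, 0, 0.085], [-0.0081, -0.0343, 0, 0, 0, 0, 0.085], [-0.0081, -0.0343, 0, 0, 0, 0, 0.085], [-0.0065, -0.0273, 0, 0, 0, 0, 0.085], [-0.0033, -0.0137, 0, 0, 0, 0, 0.085], [0, 0, 0, 0, 0, 0, 0.085], [0, 0, 0, 0, 0, 0, 0.085], [0, 0, 0, 0, 0, 0, 0.085]]])

```text
time: 21.42
eef_pos: [0.4612, -0.0424, 0.2108]
ee_rot: [-3.142, -0.0, 1.451]
ft_force: [0.2, 0.1, -0.1]
opening: 0.085
finger_force: 0.0
```

Run:
```python
from h import *
step(.462,-.0425,.094,1.45)
from cell import manip, imaging
import cv2
cv2.imwrite("pics/p4.png",imaging.grab_frame("scene")["color"][100:400,130:530,::-1])
```

```text
t 21.4167 rpy [-3.1415e+00 -1.0000e-04  1.4506e+00] shift [-0.      0.0008  0.1168] rotvec [-0.     -0.0001  0.0006]
```

View pics/p4.png

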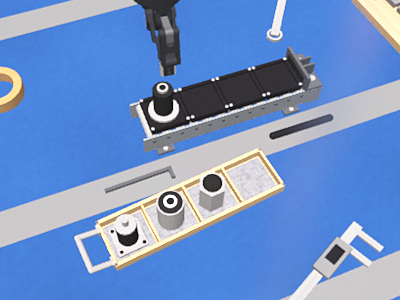

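The plate, bush and hex stand in pockets 1–3 at (128,235), (170,210) and (211,192). The flanged bush is still in the lane at (163,105), below the gripper.

Scaled: 0.03 m / 0.75 = 0.04, 0.025 m / 0.75 = 0.0333.

>>> nudge_tcp(segments=[[[0, 0, 0.02, 0, 0, 0, 0.085], [0, 0, 0.04, 0, 0, 0, 0.085], [0, 0, 0.04, 0, 0, 0, 0.085], [0, 0, 0.0333, 0, 0, 0, 0.085], [0, 0, 0.0213, 0, 0, 0, 0.085], [0, 0, 0, 0, 0, 0, 0.085], [0, 0, 0, 0, 0, 0, 0.06], [0, 0, 0, 0, 0, 0, 0.045], [0, 0, 0, 0, 0, 0, 0.03], [0, 0, 0, 0, 0, 0, 0.025], [0, 0, 0, 0, 0, 0, 0.025], [0, 0, 0, 0, 0, 0, 0.025]]], grip_n=40)

```text
time: 22.47
eef_pos: [0.4618, -0.0427, 0.0964]
ee_rot: [3.139, 0.001, 1.45]
ft_force: [-0.9, 0.3, 6.0]
opening: 0.0332
finger_force: 40.1
```

>>> nudge_tcp(segments=[[[0, 0, 0, 0, 0, 0, 0.025], [0, 0, 0, 0, 0, 0, 0.025]]])

```text
time: 22.63
eef_pos: [0.4618, -0.0427, 0.0964]
ee_rot: [3.139, 0.001, 1.449]
ft_force: [0.6, 1.3, 6.4]
opening: 0.0335
finger_force: 40.1
```

>>> nudge_tcp(segments=[[[0, 0, -0.0133, 0, 0, 0, 0.025], [0, 0, -0.0267, 0, 0, 0, 0.025], [0, 0, -0.0333, 0, 0, 0, 0.025], [0, 0, -0.0333, 0, 0, 0, 0.025], [0, 0, -0.0333, 0, 0, 0, 0.025], [0, 0, -0.0133, 0, 0, -0.0318, 0.025], [0, 0, 0, 0, 0, -0.0573, 0.025], [0, 0, 0, 0, 0, -0.0509, 0.025], [0, 0, 0, 0, 0, 0, 0.025]]])

```text
time: 23.38
eef_pos: [0.4604, -0.0423, 0.2103]
ee_rot: [3.141, 0.0, 1.671]
ft_force: [-0.7, -0.4, -2.1]
opening: 0.0327
finger_force: 40.1
```

```bash
python3 -c "
from h import *;step(.6207,.0488,.2,1.67)"
```

```text
t 23.3833 rpy [3.1414e+00 1.0000e-04 1.6707e+00] shift [0.0746 0.1685 0.0103] rotvec [0.0002 0.0001 0.0007]
```

Scaled: 0.0263 m / 0.75 = 0.0351, 0.0117 m / 0.75 = 0.0156.

>>> nudge_tcp(segments=[[[0.0063, 0.014, 0, 0, 0, 0, 0.025], [0.0124, 0.028, 0, 0, 0, 0, 0.025], [0.0156, 0.0351, 0, 0, 0, 0, 0.025], [0.0156, 0.0351, 0, 0, 0, 0, 0.025], [0.0156, 0.0351, 0, 0, 0, 0, 0.025], [0.0156, 0.0351, 0, 0, 0, 0, 0.025], [0.0124, 0.028, 0, 0, 0, 0, 0.025], [0.0063, 0.014, 0, 0, 0, 0, 0.025], [0, 0, 0, 0, 0, 0, 0.025], [0, 0, 0, 0, 0, 0, 0.025], [0, 0, 0, 0, 0, 0, 0.025]]])

```text
time: 24.3
eef_pos: [0.6199, 0.0484, 0.2094]
ee_rot: [-3.14, -0.0, 1.668]
ft_force: [-0.0, -0.4, -2.3]
opening: 0.0334
finger_force: 40.4
```

```bash
python3 -c "
from h import *
step(.6207,.0488,.0624,1.67)"
```

```text
t 24.3 rpy [-3.1401e+00 -1.0000e-04  1.6683e+00] shift [0.0003 0.0011 0.147 ] rotvec [-0.0015 -0.0001 -0.0017]
```

Scaled: 0.03 m / 0.75 = 0.04, 0.02 m / 0.75 = 0.0267.

>>> nudge_tcp(segments=[[[0, 0, 0.02, 0, 0, 0, 0.025], [0, 0, 0.04, 0, 0, 0, 0.025], [0, 0, 0.04, 0, 0, 0, 0.025], [0, 0, 0.04, 0, 0, 0, 0.025], [0, 0, 0.0267, 0, 0, 0, 0.025], [0, 0, 0.0133, 0, 0, 0, 0.025], [0, 0, 0.008, 0, 0, 0, 0.025], [0, 0, 0.0067, 0, 0, 0, 0.025], [0, 0, 0.002, 0, 0, 0, 0.025], [0, 0, 0, 0, 0, 0, 0.025]]])

```text
time: 25.13
eef_pos: [0.6215, 0.0484, 0.0635]
ee_rot: [3.14, 0.0, 1.669]
ft_force: [-0.0, -0.5, -1.9]
opening: 0.0328
finger_force: 40.4
```

>>> nudge_tcp(segments=[[[0, 0, 0.0013, 0, 0, 0, 0.025], [0, 0, 0, 0, 0, 0, 0.025]]])

```text
time: 25.3
eef_pos: [0.6215, 0.0486, 0.0625]
ee_rot: [3.14, 0.0, 1.669]
ft_force: [0.6, -0.4, -0.7]
opening: 0.0329
finger_force: 40.4
```

>>> nudge_tcp(segments=[[[0, 0, 0.0009, 0, 0, 0, 0.025], [0, 0, 0, 0, 0, 0, 0.025]]])

```text
time: 25.47
eef_pos: [0.6215, 0.0486, 0.0624]
ee_rot: [3.14, 0.0, 1.67]
ft_force: [-2.7, 0.3, 4.5]
opening: 0.0329
finger_force: 41.2
```

Scaled: -0.035 m / 0.75 = -0.0467, -0.03 m / 0.75 = -0.04.

>>> nudge_tcp(segments=[[[0, 0, 0, 0, 0, 0, 0.045], [0, 0, 0, 0, 0, 0, 0.055], [0, 0, 0, 0, 0, 0, 0.06], [0, 0, 0, 0, 0, 0, 0.06], [0, 0, -0.0133, 0, 0, 0, 0.06], [0, 0, -0.0267, 0, 0, 0, 0.06], [0, 0, -0.04, 0, 0, 0, 0.06], [0, 0, -0.0467, 0, 0, 0, 0.06], [0, 0, -0.0467, 0, 0, 0, 0.06], [0, 0, -0.04, 0, 0, 0, 0.06], [0, 0, 0, 0, 0, 0, 0.06], [0, 0, 0, 0, 0, 0, 0.06]]])

```text
time: 26.47
eef_pos: [0.6222, 0.0485, 0.2242]
ee_rot: [3.136, 0.001, 1.67]
ft_force: [-0.6, -0.7, -1.7]
opening: 0.0601
finger_force: 0.0
```

Run:
```python
from cell import manip, imaging
import cv2
cv2.imwrite("pics/p5.png",imaging.grab_frame("scene")["color"][100:400,130:530,::-1])
```

```text
(no output)
```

View pics/p5.png

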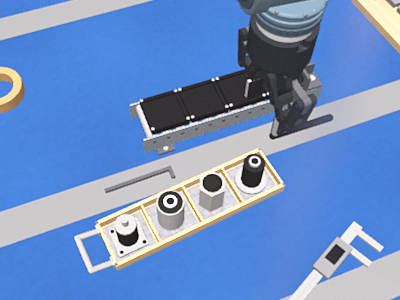

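All four stand upright in sequence from the handle: plate (128,235), bush (170,210), hex (211,190), flanged (253,172). The gripper is clear, so I'm handing in.

```bash
python3 -c "
from cell import manip, imaging;print(manip.job_done())"
```

```text
the job is handed in; nothing more can be done
None
```

All four mounts stand upright in the rack pockets in sequence from the handle (plate, bush, hex, flanged), and the job was handed in at about 26.5 s with the gripper clear; the hand-in call returned no verdict.

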